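Crib up the mould plate on crossed steel bars

ROBOT

A 6-joint arm with a two-finger parallel gripper is mounted at the origin on the work surface. World frame = base frame: x ahead of the robot, y to its left, z up, the work surface at z = 0. Lengths are in m, angles in degrees, forces in N, time in s.
With the tool pointing down it reaches from about 0.325 to 0.775 m from the base axis. Payload 5.5 kg.
Tool frame: the origin (TCP) lies at the very end of the fingers, on their centre line; the grasp point (between the pads) lies bot.hold_point_z behind it (bot.hold_point_z is the distance from the TCP to the grasp point, in m); z points along the fingers, y is the line along which they close (so a half turn about z gives the same grasp; the last joint's range is limited). The gripper opens to 85 mm and grips with 20 to 120 N. Pads are 22 mm wide; open, the fingers measure 114 mm over their backs; the gripper's body (76 mm by 85 mm) begins 54 mm behind the grasp point. The pads swing forward as they close: fully open they stand 13 mm farther back than shut.
Start: joints at [73.127, 5.22, 70.514, -0, 104.267, -3.249], TCP at [0.141, 0.583, 0.231] pointing down, gripper open.
Joint ranges: [-164.24, 164.24], [-49.07, 125.15], [9.68, 141.18], [-86.29, 266.29], [3.28, 154.24], [-151.56, 151.56]. Speed limits (degrees/s): [147.25, 147.25, 172.46, 180, 180, 180].

INTERFACE

Orientations are given as a 3x3 rotation matrix whose columns are the frame's x, y, z axes.
In Python, from bench import bot, vision gives the robot as it stands.
- The arm moves only by the shell command python3 -m creep 'ROWS' [FORCE]. ROWS is a JSON object of lists of equal length, an entry for each row: "translation": the shift along the tool's x, y, z as a fraction of full scale, a list of three; "rotation": the turn, a rotation vector about the tool's x, y, z as a fraction of full scale, a list of three; "jaw": the opening, from -1 (shut) to 1 (fully open). In form: {"translation": [[dx, dy, dz], ...], "rotation": [[ax, ay, az], ...], "jaw": [jaw, ...]}. A call has 1 to 20 rows; each row is the pose to reach, as a shift and turn from the pose commanded when the call began, along the tool's axes at that moment; what a row does not reach only later rows make up. Full scale, the value 1, is 200 mm for a shift and 90 degrees for a turn. A row lasts 1/12 s, in which the tool goes at most 41.7 mm and 7.16 degrees, less where a joint would pass 70% of its speed; a pose out of reach is approached as far as the arm can. A call with a number of a shift or a turn outside -1 to 1 is refused whole. A call with a gripper value outside its range is refused whole. The fingers move at their own pace and stop on an object; FORCE is the grip in N (left out, the last holds). Time passes only in rows, so rows that repeat a pose let the fingers close. It gives the time, the measured TCP pose, the force, the opening and the grip force at its end, in the units of the state.
- bot.get_state(): the state, without advancing time (a new reading comes with each control period).
- vision.grab_frame(name): name is "scene" or "top" or "wrist"; returns a dict with "image" (420x560x3 uint8, red, green, blue), "range_z" (420x560 float32, m along the optical axis (not along the pixel's ray), 0 where there is no reading), "intrinsics" (3x3 intrinsics, pixels), "world_from_camera" (4x4, takes a point from camera to world coordinates). Camera axes: x right, y down, z forward; pixel columns grow to the right and rows downward; lengths in m; the calibration is good to about 2 mm. The wrist camera is an equidistant fisheye: a pixel r from the principal point sees the ray r / f radians off the axis. A picture is of the moment at which its call begins.
- bot.close_job(): hands the job in; it is judged then, once.
The state is a dict: "time": time; "joint_positions": joint angles; "joint_velocities": joint speeds; "joint_efforts": joint torques, N m; "tool_pos": TCP position; "eef_rot": TCP orientation; "force": force on the tool from outside, world axes, zero at the start; "torque": the same for the moment, N m; "width": finger opening in m; "grip_force": force on a finger pad.
Only numpy, scipy, OpenCV 4.12 (cv2) and the standard library are available. Lean on these libraries where they do the work, as an engineer would, in place of code of your own. Each camera call takes 0.05 s, during which the arm holds its last target. There are 200 camera calls.

TASK

Make a crib for the mould plate: take the two long steel bars out of the blue tray and lay them side by side across the two bars already lying in the yellow square, each over one of the two parallel yellow lines, centred on the square and clear of the green block. Then, without lifting it, slide the aluminium mould plate off the green block along the new bars until it sits flat, square and centred over the yellow square. Leave the lower two bars, the brass bar and black block in the tray and the wrench, cup and bottle on the bench where they are.

Things in the scene. Friction and masses are not known exactly. Their poses are not given: they have to be found in the camera images.
- fixture: fixed black steel base plate 210 x 330 x 12 mm (x, y, z); origin at the centre of its underside. A green riser block stands at x -89 to 89, y 40 to 140 mm, its flat top 54 mm above the origin. A yellow painted square, side 174 mm, lies round (0, -60) mm, sides along x and y; two yellow lines cross it along y at x = -50 and +50 mm: the long bars go over these
- crib_mid (a point): centre of the yellow square, on the top face of the base plate: (0, -60, 12) mm in the fixture's frame
- low_a: bright steel bar 160 x 24 x 20 mm (along its x, y, z), 0.4 kg, of the bottom layer, lying along the fixture's x about 55 mm from crib_mid, on the side away from the green block; origin at the centre of its underside
- low_b: the same kind of bar, the other of the bottom layer, about 55 mm from crib_mid on the side of the green block; origin at the centre of its underside
- bar_a: bright steel bar 160 x 24 x 20 mm (along its x, y, z), 0.4 kg, lying flat in the blue tray; origin at the centre of its underside; interchangeable with bar_b
- bar_b: second steel bar in the tray, the same as bar_a; origin at the centre of its underside
- mould: aluminium mould plate 150 x 100 x 20 mm (along its x, y, z), 0.73 kg, with a black disc and four dark dots on its top; starts flat on the green riser block; origin at the centre of its underside, which starts 54 mm above the fixture's underside, 2 mm above the top of the finished crib
- tray: blue tray, outside 330 (x) x 250 (y) x 26 mm, walls and floor 5 mm, fixed; origin at the centre of its underside. Its bars lie roughly along its y
- brass: brass bar 100 x 24 x 20 mm in the tray, too short and not wanted; stays in the tray; origin at the centre of its underside
- slug: black plastic block 30 x 34 x 28 mm in the tray beyond one end of the brass bar; stays in the tray; origin at the centre of its underside
- wrench: steel wrench, 190 mm long, lying on the bench near its far edge; leave alone
- oil: white bottle with red cap, 60 mm across and 160 mm high, on the right of the bench; leave alone; origin under its centre
- pot: steel cup, 80 mm across and 90 mm high, on the left of the bench; leave alone; origin under its centre
There are look-alikes about, which are no part of the job. Of the things like the mould, leave any that is red; of the rest the larger one is meant.

How it is judged:
By the outcome, as a careful person would: the job done as asked, in the order asked, and still so for the second after the job is handed in, with the robot touching nothing.
It also fails if it takes over 70 s, if anything falls off the work surface, if the arm or the gripper's body presses on something with over 40 N, if the wrist force passes 120 N, or if a joint passes its speed limit or range.

## Working session

There is one attempt and no reset: what is moved stays moved. The work goes in short steps, Python scripts to look and compute and a shell command to move; the robot and the scene stay as the last step left them, time stands still between calls to the robot, and variables do not carry over. Pictures are saved under pics/ and viewed, at most 13 in all, crops included, and the job is handed in when it is done.

```bash
mkdir -p pics; ls
python3 - <<'E'
from bench import bot, vision
import numpy as np,cv2,pickle
s=bot.get_state();print({k:np.round(v,3).tolist() for k,v in s.items()},bot.hold_point_z)
F={}
for n in("scene","top"):
    f=vision.grab_frame(n);F[n]=f
    print(n,np.round(f["intrinsics"],1).tolist(),np.round(f["world_from_camera"],3).tolist())
    cv2.imwrite(f"pics/{n}0.png",f["image"][...,::-1])
pickle.dump(F,open("f0.pkl","wb"))
E
```

```text
pics
{'time': 0.0, 'joint_positions': [73.127, 5.263, 70.581, 0.0, 104.268, -3.251], 'joint_velocities': [-0.078, -0.044, -0.124, -0.022, 0.033, -0.046], 'joint_efforts': [-0.001, -45.874, -41.802, -0.0, 0.012, -0.0], 'tool_pos': [0.141, 0.583, 0.23], 'eef_rot': [[-0.972, 0.236, -0.001], [0.236, 0.972, -0.002], [0.0, -0.002, -1.0]], 'force': [-0.143, 0.227, -0.114], 'torque': [-0.027, -0.023, 0.052], 'grip_force': 0.0, 'width': 0.086} 0.0187
scene [[388.3, 0.0, 282.1], [0.0, 388.3, 207.8], [0.0, 0.0, 1.0]] [[-0.575, 0.641, -0.509, 1.08], [0.818, 0.458, -0.347, 0.362], [0.011, -0.616, -0.788, 0.951], [0.0, 0.0, 0.0, 1.0]]
top [[486.8, 0.0, 271.1], [0.0, 486.8, 206.9], [0.0, 0.0, 1.0]] [[-0.018, -0.997, 0.069, 0.451], [-1.0, 0.019, 0.001, 0.008], [-0.002, -0.069, -0.998, 1.4], [0.0, 0.0, 0.0, 1.0]]
```

View pics/top0.png

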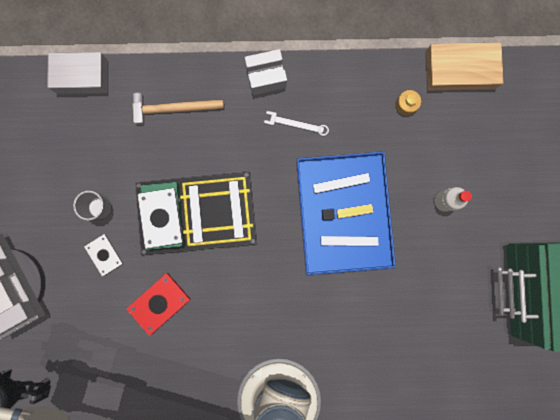

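View pics/scene0.png

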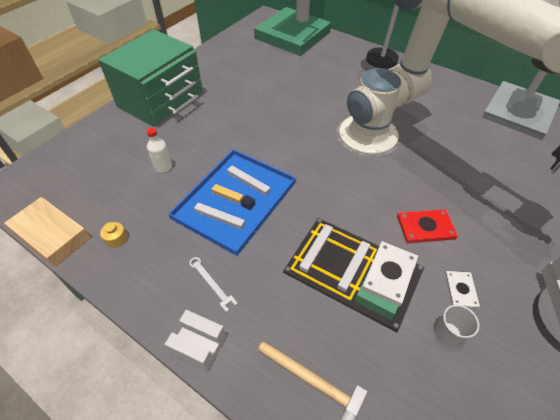

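The top view shows bench items at these pixels:
- **Steel bars:** in the tray at (341,183) and (350,241). The brass bar is at (355,212) and the slug at (328,214).
- **Fixture:** the yellow square is at about (217,212).
- **Mould candidates:** the plate on the green block (159,217), a small silver plate (103,255) and a red plate (158,304). The red one is excluded. The larger of the other two is the one on the green block, so that is the mould.

Next I'll measure these and confirm the mould in a crop.

```bash
cat > h.py <<'E'
import numpy as np,cv2
def ray(f,uv):
    K=f["intrinsics"];T=f["world_from_camera"];uv=np.atleast_2d(uv).astype(float)
    d=np.c_[(uv[:,0]-K[0,2])/K[0,0],(uv[:,1]-K[1,2])/K[1,1],np.ones(len(uv))]
    return T[:3,3],d@T[:3,:3].T
def plane(f,uv,z):
    o,d=ray(f,uv);return (o+d*((z-o[2])/d[:,2])[:,None])[:,:2]
def pix(f,p):
    T=f["world_from_camera"];c=(np.atleast_2d(p)-T[:3,3])@T[:3,:3];q=c@np.array(f["intrinsics"]).T
    return q[:,:2]/q[:,2:]
def masks(f):
    h=cv2.cvtColor(f["image"],cv2.COLOR_RGB2HSV);H,S,V=cv2.split(h)
    return dict(white=((S<45)&(V>195)),yellow=((H>20)&(H<35)&(S>130)&(V>110)),blue=((H>100)&(H<125)&(S>130)),green=((H>65)&(H<95)&(S>90)))
def comps(f,m,z,lo,hi,close=0,min_n=60):
    "components inside world box lo..hi at height z: world minAreaRect"
    m=m.astype(np.uint8)
    if close:m=cv2.morphologyEx(m,cv2.MORPH_CLOSE,np.ones((close,close)))
    n,L,st,ce=cv2.connectedComponentsWithStats(m)
    out=[]
    for i in range(1,n):
        if st[i,4]<min_n:continue
        w=plane(f,ce[i],z)[0]
        if (w<lo).any() or (w>hi).any():continue
        v,u=np.nonzero(L==i);P=plane(f,np.c_[u,v],z)
        r=cv2.minAreaRect((P*1000).astype(np.float32))
        (c,(a,b),t)=r
        if a<b:a,b,t=b,a,t+90
        rz=f["range_z"][v,u];k=rz>0;o,d=ray(f,np.c_[u,v][k]);zz=np.median((o+d*rz[k][:,None])[:,2]) if k.any() else 0
        t=(t+90)%180-90
        out.append((np.round(ce[i]),st[i,4],np.round(c,1),np.round(P.mean(0)*1000,1),round(a,1),round(b,1),round(t,1),round(zz*1000,1)))
    return out
E
python3 - <<'E'
import pickle
from h import *
F=pickle.load(open("f0.pkl","rb"))
for n in F:
    f=F[n];m=masks(f);print(n,"px,n,rectc,mean,a,b,ang,z")
    for k,z in(("white",.025),("white",.032),("white",.074),("yellow",.012),("blue",.026),("green",.054)):
        print(k,z)
        for c in comps(f,m[k],z,[.25,-.3],[.75,.6]):print("  ",*c)
c=F["top"]["image"][160:345,70:310];cv2.imwrite("pics/crop1.png",cv2.resize(c,None,fx=3,fy=3,interpolation=cv2.INTER_CUBIC)[...,::-1])
E
```

```text
scene px,n,rectc,mean,a,b,ang,z
white 0.025
   [248. 178.] 266 [ 444.5 -207.1] [ 444.5 -204.6] 158.2 23.1 88.7 25.9
   [219. 214.] 325 [ 608.9 -188.2] [ 608.7 -187.6] 158.3 23.1 -78.9 26.0
   [316. 247.] 393 [534.8 110. ] [538.5 110.5] 160.0 22.7 5.4 33.2
   [354. 265.] 428 [524.1 225.5] [526.9 225.5] 159.8 23.5 4.8 33.0
   [391. 272.] 1643 [484.6 315.5] [488.3 316.6] 158.1 105.5 8.0 75.2
   [461. 296.] 891 [462.4 503.5] [446.3 496.5] 188.7 83.6 17.0 14.8
white 0.032
   [248. 178.] 266 [ 449.3 -202.8] [ 449.3 -200.4] 157.0 23.0 88.7 25.9
   [219. 214.] 325 [ 612.4 -184.1] [ 612.2 -183.4] 157.1 22.9 -78.9 26.0
   [316. 247.] 393 [538.9 111.9] [542.6 112.4] 158.8 22.5 5.4 33.2
   [354. 265.] 428 [528.3 226.5] [531.1 226.5] 158.6 23.3 4.8 33.0
   [391. 272.] 1643 [489.1 315.9] [492.7 316.9] 156.9 104.7 8.0 75.2
   [461. 296.] 891 [467.  502.4] [451.1 495.5] 187.3 83.0 17.0 14.8
white 0.074
   [248. 178.] 266 [ 478.1 -177. ] [ 478.1 -174.6] 149.8 21.9 88.7 25.9
   [219. 214.] 325 [ 633.8 -159.1] [ 633.6 -158.5] 149.9 21.8 -78.9 26.0
   [316. 247.] 393 [563.7 123.4] [567.1 123.8] 151.6 21
[... 1920 characters left out ...]
528.7 216.9] [529. 217.] 153.8 23.9 4.8 31.7
   [159. 218.] 1640 [520.1 315.1] [519.9 314.7] 149.1 100.2 7.9 73.9
   [ 96. 207.] 169 [553.2 486.5] [551.7 487.7] 42.1 35.3 -45.3 5.2
   [103. 255.] 654 [421.4 468.9] [421.4 468.9] 93.5 62.4 31.4 12.5
   [350. 241.] 478 [ 447.2 -200.4] [ 447.2 -202.7] 152.2 23.4 87.8 25.8
yellow 0.012
   [216. 211.] 760 [539.2 167. ] [538.7 167.8] 198.8 182.2 -85.4 12.7
   [214. 194.] 107 [588.9 172.4] [588.9 172.9] 86.5 10.1 -86.1 12.6
   [217. 228.] 105 [489.1 164.7] [489.2 165.2] 86.1 9.6 -85.6 12.6
blue 0.026
   [345. 213.] 8692 [ 527.  -199.6] [ 525.  -199.2] 330.6 250.8 3.7 6.2
green 0.054
   [160. 187.] 200 [604.5 315.4] [604.7 318.1] 106.3 42.9 76.4 53.3
```

View pics/crop1.png

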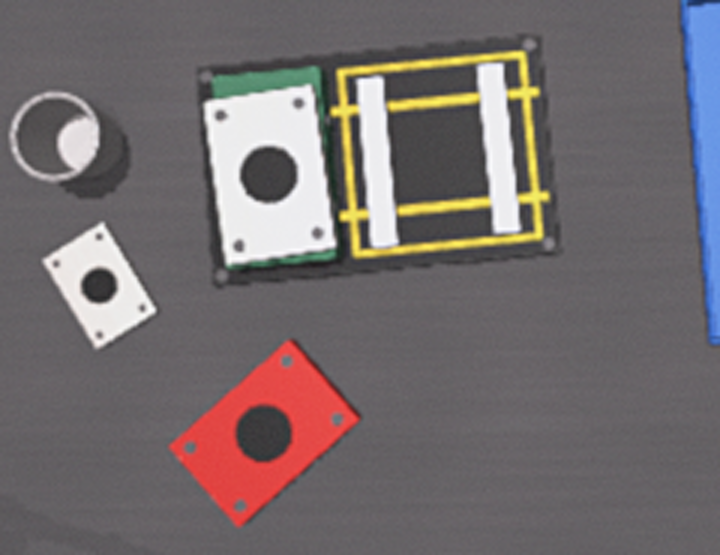

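The enlarged crop confirms it. The mould is the large silver plate on the green block at crop (270,175). The small silver plate (100,285) and the red plate (263,433) are decoys. Measured sizes and heights agree with the description (bars 160x24 at z 25, mould 150x100 at z 74). I'll start moving now: turn the tool, then head for the near bar.

```bash
python3 -m creep '{"translation":[[-0.82,-0.62,0],[-0.82,-0.62,0],[-0.82,-0.62,0],[-0.82,-0.62,0],[-0.82,-0.62,0],[-0.82,-0.62,0],[-0.82,-0.62,0],[-0.82,-0.62,0],[-0.82,-0.62,0],[-0.82,-0.62,0],[-0.82,-0.62,0],[-0.82,-0.62,0]],"rotation":[[0,0,0.868],[0,0,0.868],[0,0,0.868],[0,0,0.868],[0,0,0.868],[0,0,0.868],[0,0,0.868],[0,0,0.868],[0,0,0.868],[0,0,0.868],[0,0,0.868],[0,0,0.868]],"jaw":[1,1,1,1,1,1,1,1,1,1,1,1]}'
python3 -m creep '{"translation":[[-1,0.875,0],[-1,0.875,0],[-1,0.875,0],[-1,0.875,0],[-1,0.875,0],[-1,0.875,0],[-1,0.875,0]],"rotation":[[0,0,0],[0,0,0],[0,0,0],[0,0,0],[0,0,0],[0,0,0],[0,0,0]],"jaw":[1,1,1,1,1,1,1]}'
python3 -m creep '{"translation":[[-1,0,0],[-1,0,0],[-1,0,0],[-1,0,0],[-1,0,0],[-1,0,0]],"rotation":[[0,0,0],[0,0,0],[0,0,0],[0,0,0],[0,0,0],[0,0,0]],"jaw":[0.3,0.3,0.3,0.3,0.3,0.3]}'
python3 -m creep '{"translation":[[-1,0,0],[-1,0,0],[-1,0,0],[-1,0,0],[-1,0,0],[-1,0,0],[-1,0,0]],"rotation":[[0,0,0],[0,0,0],[0,0,0],[0,0,0],[0,0,0],[0,0,0],[0,0,0]],"jaw":[0.3,0.3,0.3,0.3,0.3,0.3,0.3]}'
python3 - <<'E'
from bench import bot
import numpy as np
s=bot.get_state();print(np.round(s["eef_rot"],4).tolist(),s["tool_pos"],s["joint_positions"])
E
```

```text
time: 1.1
tool_pos: [0.2714, 0.4238, 0.2308]
eef_rot: [[0.035, 0.999, -0.001], [0.999, -0.035, -0.001], [-0.001, -0.0, -1.0]]
force: [0.9, 0.2, -1.0]
width: 0.0854
grip_force: 0.0
time: 1.68
tool_pos: [0.4426, 0.2148, 0.2307]
eef_rot: [[0.03, 1.0, 0.0], [1.0, -0.03, -0.002], [-0.002, 0.0, -1.0]]
force: [0.2, -0.0, 0.1]
width: 0.0853
grip_force: 0.0
time: 2.18
tool_pos: [0.4339, 0.0138, 0.2311]
eef_rot: [[0.033, 0.999, -0.0], [0.999, -0.033, -0.003], [-0.003, -0.0, -1.0]]
force: [-0.0, 0.9, 0.2]
width: 0.0553
grip_force: 0.0
time: 2.77
tool_pos: [0.428, -0.1819, 0.2306]
eef_rot: [[0.031, 1.0, -0.001], [1.0, -0.031, 0.001], [0.001, -0.001, -1.0]]
force: [-0.7, 0.5, -0.3]
width: 0.0553
grip_force: 0.0
[[0.0309, 0.9995, -0.0012], [0.9995, -0.0309, 0.0011], [0.0011, -0.0013, -1.0]] [ 0.42795721 -0.1819482   0.2305851 ] [-2.72435751e+01 -1.55430213e+01  9.01208258e+01  2.50230143e-02
  1.05513227e+02 -2.54679950e+01]
```

```bash
python3 -m creep '{"translation":[[-0.126,0.094,0.3],[-0.126,0.094,0.6],[-0.126,0.094,0.6],[-0.126,0.094,0.6],[-0.126,0.094,0.8],[-0.126,0.094,0.95],[-0.126,0.094,0.95],[-0.126,0.094,0.95]],"rotation":[[0,0,0],[0,0,0],[0,0,0],[0,0,0],[0,0,0],[0,0,0],[0,0,0],[0,0,0]],"jaw":[0.3,0.3,0.3,0.3,0.3,0.3,0.3,0.3]}'
python3 - <<'E'
from bench import bot,vision
import numpy as np,cv2
s=bot.get_state();print(s["tool_pos"],s["force"])
f=vision.grab_frame("wrist");cv2.imwrite("pics/w1.png",f["image"][...,::-1])
print(np.round(f["world_from_camera"],3).tolist(),f["intrinsics"])
E
```

```text
time: 3.43
tool_pos: [0.4461, -0.2054, 0.0421]
eef_rot: [[0.028, 1.0, -0.002], [1.0, -0.028, 0.001], [0.001, -0.002, -1.0]]
force: [0.6, 0.6, 0.8]
width: 0.0555
grip_force: 0.0
[ 0.44614796 -0.20543926  0.04207938] [0.61085934 0.57922112 0.78466922]
[[1.0, -0.027, -0.01, 0.449], [-0.028, -0.958, -0.286, -0.132], [-0.002, 0.286, -0.958, 0.185], [0.0, 0.0, 0.0, 1.0]] [[325.1922621    0.         280.77047009]
 [  0.         325.1922621  208.69314025]
 [  0.           0.           1.        ]]
```

View pics/w1.png

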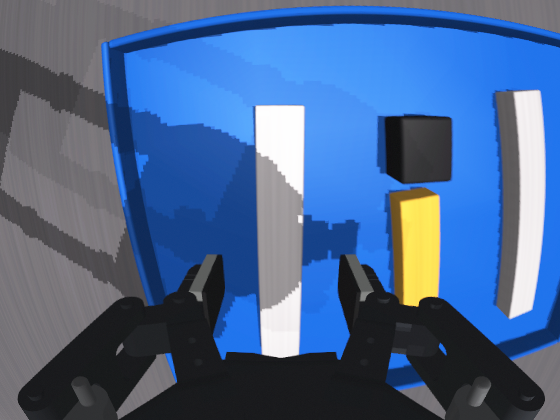

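The wrist view shows the bar centred between the open fingers (bar at about (280,230), pads at (213,280) and (350,280)), with the brass bar clear at (415,250). I'll descend, grip and lift.

```bash
python3 -m creep '{"translation":[[0,0,0.1],[0,0,0.16],[0,0,0.16],[0,0,0.16],[0,0,0.16],[0,0,0.16],[0,0,0.16],[0,0,0.16],[0,0,0.16],[0,0,0.16],[0,0,0.16],[0,0,0.16]],"rotation":[[0,0,0],[0,0,0],[0,0,0],[0,0,0],[0,0,0],[0,0,0],[0,0,0],[0,0,0],[0,0,0],[0,0,0],[0,0,0],[0,0,0]],"jaw":[0.3,0.3,0.3,-1,-1,-1,-1,-1,-1,-1,-1,-1]}' 70
python3 -m creep '{"translation":[[0,0,-0.1],[0,0,-0.3],[0,0,-0.5],[0,0,-0.6],[0,0,-0.6],[0,0,-0.6],[0,0,-0.6]],"rotation":[[0,0,0],[0,0,0],[0,0,0],[0,0,0],[0,0,0],[0,0,0],[0,0,0]],"jaw":[-1,-1,-1,-1,-1,-1,-1]}'
python3 - <<'E'
from bench import bot,vision
import numpy as np,cv2
s=bot.get_state();print(np.round(s["tool_pos"],4),s["force"],np.round(s["eef_rot"],4).tolist())
f=vision.grab_frame("wrist");cv2.imwrite("pics/w2.png",f["image"][...,::-1])
import pickle;pickle.dump(f,open("w2.pkl","wb"))
E
```

```text
time: 4.48
tool_pos: [0.447, -0.2073, 0.0112]
eef_rot: [[0.03, 1.0, 0.002], [1.0, -0.03, -0.001], [-0.001, 0.002, -1.0]]
force: [-1.7, 0.7, 6.3]
width: 0.0219
grip_force: 71.9
time: 5.07
tool_pos: [0.4453, -0.2064, 0.1269]
eef_rot: [[0.03, 1.0, -0.003], [1.0, -0.03, 0.002], [0.002, -0.003, -1.0]]
force: [-1.1, 1.3, -4.1]
width: 0.0224
grip_force: 70.7
[ 0.4453 -0.2064  0.1269] [-1.08691321  1.31216682 -4.14932746] [[0.0305, 0.9995, -0.0031], [0.9995, -0.0305, 0.0017], [0.0016, -0.0031, -1.0]]
```

View pics/w2.png

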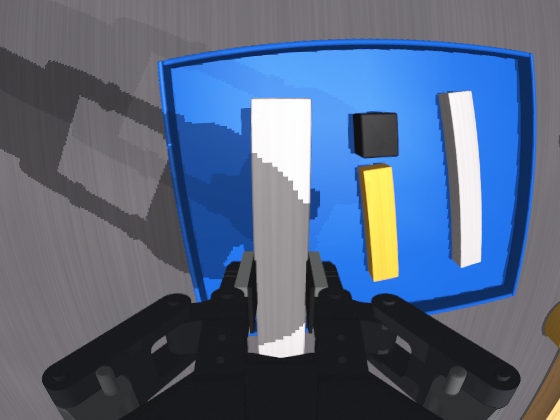

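The bar is held and lifted (4 N weight), with its far end at about (281,99). I'll carry it over the square and then measure the fixture from the wrist camera.

```bash
python3 -m creep '{"translation":[[0.15,0.03,0],[0.35,0.06,0],[0.55,0.1,0],[0.75,0.14,0],[0.93,0.151,0],[0.93,0.151,0],[0.93,0.151,0]],"rotation":[[0,0,0],[0,0,0],[0,0,0],[0,0,0],[0,0,0],[0,0,0],[0,0,0]],"jaw":[-1,-1,-1,-1,-1,-1,-1]}'
python3 -m creep '{"translation":[[0.2,0,0],[0.4,0,0],[0.6,0,0],[0.75,0,0],[0.85,0,0],[0.93,0,0],[0.93,0,0],[0.93,0,0],[0.93,0,0],[0.93,0,0]],"rotation":[[0,0,-0.02],[0,0,-0.04],[0,0,-0.06],[0,0,-0.072],[0,0,-0.072],[0,0,-0.072],[0,0,-0.072],[0,0,-0.072],[0,0,-0.072],[0,0,-0.072]],"jaw":[-1,-1,-1,-1,-1,-1,-1,-1,-1,-1]}'
cat >> h.py <<'E'
def fray(f,uv):
    K=f["intrinsics"];T=f["world_from_camera"];a=(np.atleast_2d(uv)-[K[0,2],K[1,2]])/K[0,0]
    r=np.linalg.norm(a,axis=1)[:,None];d=np.c_[a/np.maximum(r,1e-9)*np.sin(r),np.cos(r)]
    return T[:3,3],d@T[:3,:3].T
def fplane(f,uv,z):
    o,d=fray(f,uv);return (o+d*((z-o[2])/d[:,2])[:,None])[:,:2]
def fmap(f,z,lo,hi,s=1.0):
    "metric top-down picture of plane z, s mm/px; col=+x, row=+y"
    T=f["world_from_camera"];K=f["intrinsics"]
    X,Y=np.meshgrid(np.arange(lo[0],hi[0],s),np.arange(lo[1],hi[1],s))
    c=(np.stack([X/1e3,Y/1e3,0*X+z],-1)-T[:3,3])@T[:3,:3]
    rho=np.hypot(c[...,0],c[...,1]);th=np.arctan2(rho,c[...,2]);g=K[0,0]*th/rho
    return cv2.remap(f["image"],(K[0,2]+c[...,0]*g).astype(np.float32),(K[1,2]+c[...,1]*g).astype(np.float32),cv2.INTER_LINEAR)
E
python3 - <<'E'
import pickle
from h import *
from bench import bot,vision
f=pickle.load(open("w2.pkl","rb"))
print("far end of bar",fplane(f,[[281,99]],.1219+.020),"held tcp y -.2064")
s=bot.get_state();print(np.round(s["tool_pos"],4),np.round(s["eef_rot"],4).tolist())
f=vision.grab_frame("wrist");pickle.dump(f,open("w3.pkl","wb"));cv2.imwrite("pics/w3.png",f["image"][...,::-1])
m=fmap(f,.012,[400,40],[680,460],1);cv2.imwrite("pics/m3.png",np.hstack([cv2.resize(f["image"],(560,420)),m.repeat(1,0)[:420]])[...,::-1][:, :800])
E
```

```text
time: 5.7
tool_pos: [0.481, -0.0199, 0.1267]
eef_rot: [[0.026, 1.0, -0.004], [1.0, -0.026, 0.0], [0.0, -0.004, -1.0]]
force: [-0.1, -0.9, -4.2]
width: 0.0224
grip_force: 70.6
time: 6.53
tool_pos: [0.4877, 0.1626, 0.1286]
eef_rot: [[-0.081, 0.997, -0.001], [0.997, 0.081, -0.001], [-0.001, -0.001, -1.0]]
force: [-0.3, 0.8, -3.7]
width: 0.022
grip_force: 70.6
far end of bar [[ 0.44860929 -0.1272238 ]] held tcp y -.2064
[0.4877 0.1626 0.1286] [[-0.0807, 0.9967, -0.001], [0.9967, 0.0807, -0.0008], [-0.0007, -0.0011, -1.0]]
```

View pics/m3.png

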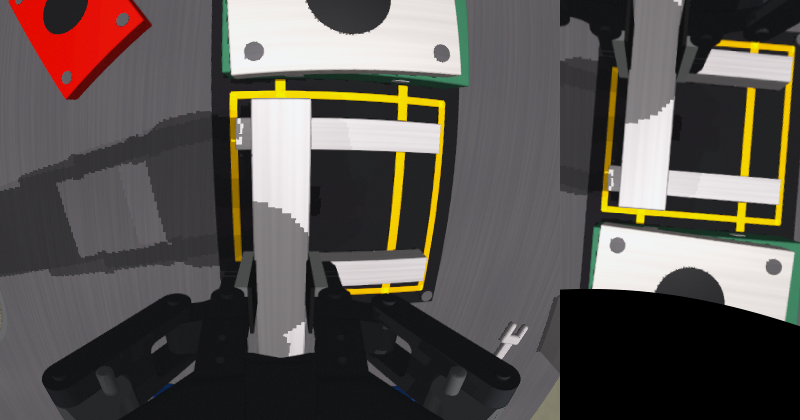

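The wrist picture shows the held bar at (281,200) over the left yellow line (281,88). The right line is at (398,200), the square's corners are at (235,97) and (442,103), and the mould is at the top. Fitting the yellow lines in the metric map.

Run:
```python
import pickle
from h import *
f=pickle.load(open("w3.pkl","rb"))
s=.5;m=fmap(f,.012,[400,40],[680,330],s)
h=cv2.cvtColor(m,cv2.COLOR_RGB2HSV);y=(h[...,0]>20)&(h[...,0]<35)&(h[...,1]>150)&(h[...,2]>80)
v,u=np.nonzero(y);P=np.c_[u*s+400,v*s+40]
mid=np.array([537.3,167.7]);t=np.radians(4.7);R=np.array([[np.cos(t),-np.sin(t)],[np.sin(t),np.cos(t)]])
Q=(P-mid)@R
def fit(n,sel,ax):
    q=Q[sel]
    c=np.polyfit(q[:,1-ax],q[:,ax],1);print(n,len(q),"offset at 0:",round(c[1],2),"slope deg",round(np.degrees(c[0]),2),"span",q[:,1-ax].min().round(),q[:,1-ax].max().round())
X,Y=Q.T
fit("x=+50",(abs(X-50)<8)&(abs(Y)<78),0)
fit("x=+87",(abs(X-86)<8)&(abs(Y)<75),0)
fit("x=-87",(abs(X+86)<8)&(abs(Y)<75),0)
fit("y=+87",(abs(Y-86)<8)&(abs(X)<80)&(abs(X+50)>8)&(abs(X-50)>8),1)
fit("y=-87",(abs(Y+86)<8)&(X<80)&(X>10)&(abs(X-50)>8),1)
sel=(abs(X+50)<12)&(Y>91);print("x=-50 stub",X[sel].mean(),Y[sel].mean())
```

```text
x=+50 3556 offset at 0: 50.35 slope deg 0.12 span -45.0 78.0
x=+87 3539 offset at 0: 87.77 slope deg 0.15 span -75.0 75.0
x=-87 3119 offset at 0: -87.1 slope deg -0.19 span -54.0 75.0
y=+87 3516 offset at 0: 87.86 slope deg -0.26 span -80.0 80.0
y=-87 1487 offset at 0: -86.4 slope deg -0.47 span 11.0 80.0
x=-50 stub -49.818229517408355 95.22134967793703
```

```bash
python3 -m creep '{"translation":[[0.01,0,0.05],[0.01,0,0.15],[0.01,0,0.25],[0.01,0,0.35],[0.01,0,0.4],[0.01,0,0.42],[0.01,0,0.435],[0.01,0,0.445],[0.01,0,0.445],[0.01,0,0.445]],"rotation":[[0,0,0],[0,0,0],[0,0,0],[0,0,0],[0,0,0],[0,0,0],[0,0,0],[0,0,0],[0,0,0],[0,0,0]],"jaw":[-1,-1,-1,-1,-1,-1,-1,-1,-1,-1]}'
```

```text
time: 7.42
tool_pos: [0.4882, 0.1662, 0.0414]
eef_rot: [[-0.083, 0.997, 0.002], [0.997, 0.083, 0.0], [0.0, 0.002, -1.0]]
force: [0.0, -0.0, -3.9]
width: 0.0222
grip_force: 70.5
```

```bash
python3 -m creep '{"translation":[[0,0,0.006],[0,0,0.012],[0,0,0.012],[0,0,0.012]],"rotation":[[0,0,0],[0,0,0],[0,0,0],[0,0,0]],"jaw":[-1,-1,-1,-1]}'; python3 -m creep '{"translation":[[0,0,0.003],[0,0,0.006],[0,0,0.006],[0,0,0.006]],"rotation":[[0,0,0],[0,0,0],[0,0,0],[0,0,0]],"jaw":[-1,-1,-1,-1]}'
```

```text
time: 7.75
tool_pos: [0.4878, 0.1662, 0.0382]
eef_rot: [[-0.083, 0.997, 0.001], [0.997, 0.083, 0.0], [0.0, 0.001, -1.0]]
force: [0.3, -0.2, -3.5]
width: 0.0223
grip_force: 70.8
time: 8.08
tool_pos: [0.4878, 0.1662, 0.0382]
eef_rot: [[-0.083, 0.997, 0.001], [0.997, 0.083, 0.0], [0.0, 0.001, -1.0]]
force: [-3.9, -1.4, 5.5]
width: 0.0222
grip_force: 71.8
```

```bash
python3 -m creep '{"translation":[[0,0,0],[0,0,0],[0,0,0],[0,0,0],[0,0,-0.05],[0,0,-0.2],[0,0,-0.45],[0,0,-0.45],[0,0,-0.45]],"rotation":[[0,0,0],[0,0,0],[0,0,0],[0,0,0],[0,0,0],[0,0,0],[0,0,0],[0,0,0],[0,0,0]],"jaw":[0.3,0.3,0.3,0.3,0.3,0.3,0.3,0.3,0.3]}'
python3 -m creep '{"translation":[[-0.9,0.23,0],[-0.9,0.23,0],[-0.9,0.23,0],[-0.9,0.23,0],[-0.9,0.23,0],[-0.9,0.23,0]],"rotation":[[0,0,0],[0,0,0],[0,0,0],[0,0,0],[0,0,0],[0,0,0]],"jaw":[0.3,0.3,0.3,0.3,0.3,0.3]}'
python3 -m creep '{"translation":[[-0.92,0.234,0],[-0.92,0.234,0],[-0.92,0.234,0],[-0.92,0.234,0],[-0.92,0.234,0],[-0.92,0.234,0],[-0.92,0.234,0]],"rotation":[[0,0,-0.071],[0,0,-0.071],[0,0,-0.071],[0,0,-0.071],[0,0,-0.071],[0,0,-0.071],[0,0,-0.071]],"jaw":[0.3,0.3,0.3,0.3,0.3,0.3,0.3]}'
python3 - <<'E'
from h import *
from bench import bot,vision
s=bot.get_state();print(np.round(s["tool_pos"],4),np.round(s["eef_rot"],4).tolist())
f=vision.grab_frame("wrist");s=.5
m=fmap(f,.025,[520,-230],[700,-60],s)
h=cv2.cvtColor(m,cv2.COLOR_RGB2HSV);w=((h[...,1]<60)&(h[...,2]>150)).astype(np.uint8)
n,L,st,ce=cv2.connectedComponentsWithStats(w)
for i in range(1,n):
    if st[i,4]>1500:
        v,u=np.nonzero(L==i);r=cv2.minAreaRect(np.c_[u*s+520,v*s-230].astype(np.float32));print(st[i,4],np.round(r[0],1),np.round(r[1],1),r[2],np.c_[u*s+520,v*s-230].max(0))
f=vision.grab_frame("top")
for c in comps(f,masks(f)["white"],.052,[.4,.05],[.7,.25]):print("top@52",*c)
E
```

```text
time: 8.83
tool_pos: [0.4899, 0.1667, 0.1326]
eef_rot: [[-0.083, 0.997, 0.009], [0.997, 0.083, 0.002], [0.002, 0.009, -1.0]]
force: [0.6, -1.0, 0.0]
width: 0.0556
grip_force: 0.0
time: 9.33
tool_pos: [0.5486, -0.0136, 0.1256]
eef_rot: [[-0.078, 0.997, -0.001], [0.997, 0.078, -0.001], [-0.001, -0.001, -1.0]]
force: [-0.0, 0.8, -0.1]
width: 0.0558
grip_force: 0.0
time: 9.92
tool_pos: [0.6098, -0.1892, 0.1254]
eef_rot: [[-0.191, 0.982, -0.002], [0.982, 0.191, 0.001], [0.002, -0.002, -1.0]]
force: [-0.1, -0.2, -0.2]
width: 0.0558
grip_force: 0.0
[ 0.6098 -0.1892  0.1254] [[-0.1914, 0.9815, -0.0018], [0.9815, 0.1914, 0.0013], [0.0017, -0.0016, -1.0]]
11569 [ 606.8 -171.1] [ 24.1 124.1] 10.713123321533203 [ 629.5 -108.5]
12389 [ 609.8 -143.2] [165.5 179.5] 90.0 [699.5 -60.5]
top@52 [215. 215.] 1245 [535.9 169. ] [524.8 164.7] 160.1 155.7 -84.1 34.7
```

```bash
python3 -m creep '{"translation":[[0,0,0.2],[0,0,0.35],[0,0,0.5],[0,0,0.58],[0,0,0.58],[0,0,0.58],[0,0,0.58],[0,0,0.58],[0,0,0.58],[0,0,0.58],[0,0,0.58],[0,0,0.58]],"rotation":[[0,0,0],[0,0,0],[0,0,0],[0,0,0],[0,0,0],[0,0,0],[0,0,0],[0,0,0],[0,0,0],[0,0,0],[0,0,0],[0,0,0]],"jaw":[0.3,0.3,0.3,0.3,0.3,0.3,-1,-1,-1,-1,-1,-1]}' 70
python3 -m creep '{"translation":[[0,0,-0.1],[0,0,-0.3],[0,0,-0.5],[0,0,-0.6],[0,0,-0.6],[0,0,-0.6],[0,0,-0.6]],"rotation":[[0,0,0],[0,0,0],[0,0,0],[0,0,0],[0,0,0],[0,0,0],[0,0,0]],"jaw":[-1,-1,-1,-1,-1,-1,-1]}'
```

```text
time: 11.02
tool_pos: [0.6115, -0.1892, 0.0138]
eef_rot: [[-0.193, 0.981, 0.004], [0.981, 0.193, -0.001], [-0.002, 0.004, -1.0]]
force: [-0.8, 1.5, 7.5]
width: 0.0218
grip_force: 71.7
time: 11.6
tool_pos: [0.6092, -0.1888, 0.1284]
eef_rot: [[-0.193, 0.981, -0.003], [0.981, 0.193, 0.001], [0.002, -0.003, -1.0]]
force: [0.1, 0.3, -4.1]
width: 0.0215
grip_force: 70.5
```

```bash
python3 -m creep '{"translation":[[0.15,0.03,0],[0.35,0.06,0],[0.55,0.09,0],[0.75,0.11,0],[0.895,0.121,0],[0.895,0.121,0],[0.895,0.121,0]],"rotation":[[0,0,0],[0,0,0],[0,0,0],[0,0,0],[0,0,0],[0,0,0],[0,0,0]],"jaw":[-1,-1,-1,-1,-1,-1,-1]}'
python3 -m creep '{"translation":[[0.2,0.03,0],[0.4,0.06,0],[0.6,0.09,0],[0.75,0.11,0],[0.85,0.121,0],[0.895,0.121,0],[0.895,0.121,0],[0.895,0.121,0],[0.895,0.121,0],[0.895,0.121,0]],"rotation":[[0,0,0.02],[0,0,0.04],[0,0,0.06],[0,0,0.071],[0,0,0.071],[0,0,0.071],[0,0,0.071],[0,0,0.071],[0,0,0.071],[0,0,0.071]],"jaw":[-1,-1,-1,-1,-1,-1,-1,-1,-1,-1]}'
python3 - <<'E'
from h import *
from bench import bot,vision
s=bot.get_state();print(np.round(s["tool_pos"],4),np.round(s["eef_rot"],4).tolist())
f=vision.grab_frame("wrist");cv2.imwrite("pics/w4.png",f["image"][...,::-1])
E
```

```text
time: 12.18
tool_pos: [0.5978, -0.007, 0.1275]
eef_rot: [[-0.196, 0.981, -0.005], [0.981, 0.196, 0.0], [0.001, -0.005, -1.0]]
force: [-0.1, 0.2, -3.7]
width: 0.0219
grip_force: 70.5
time: 13.02
tool_pos: [0.5888, 0.1697, 0.1304]
eef_rot: [[-0.08, 0.997, -0.0], [0.997, 0.08, -0.001], [-0.001, -0.0, -1.0]]
force: [0.1, -0.3, -3.7]
width: 0.0219
grip_force: 70.5
[0.5888 0.1697 0.1304] [[-0.0803, 0.9968, -0.0003], [0.9968, 0.0803, -0.0007], [-0.0007, -0.0004, -1.0]]
```

View pics/w4.png

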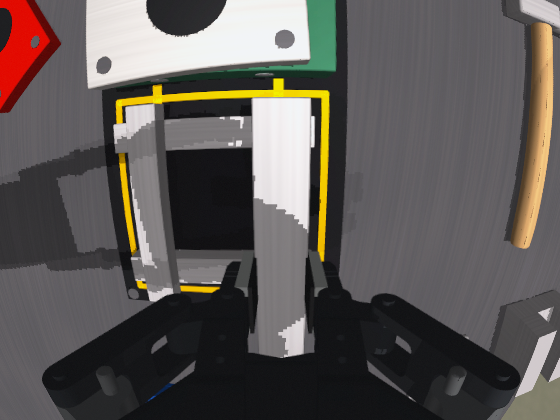

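The first bar lies over the left line, (140,110) to (160,290). The second hangs over the right line's stub at (278,88). Lowering it.

```bash
python3 -m creep '{"translation":[[0.009,-0.005,0.05],[0.009,-0.005,0.15],[0.009,-0.005,0.25],[0.009,-0.005,0.35],[0.009,-0.005,0.4],[0.009,-0.005,0.42],[0.009,-0.005,0.435],[0.009,-0.005,0.445],[0.009,-0.005,0.445],[0.009,-0.005,0.445]],"rotation":[[0,0,0],[0,0,0],[0,0,0],[0,0,0],[0,0,0],[0,0,0],[0,0,0],[0,0,0],[0,0,0],[0,0,0]],"jaw":[-1,-1,-1,-1,-1,-1,-1,-1,-1,-1]}'
python3 -m creep '{"translation":[[0,0,0.004],[0,0,0.008],[0,0,0.008],[0,0,0.008]],"rotation":[[0,0,0],[0,0,0],[0,0,0],[0,0,0]],"jaw":[-1,-1,-1,-1]}'
```

```text
time: 13.9
tool_pos: [0.588, 0.1734, 0.043]
eef_rot: [[-0.083, 0.997, 0.002], [0.997, 0.083, 0.0], [0.0, 0.002, -1.0]]
force: [0.2, -0.4, -2.2]
width: 0.0221
grip_force: 70.4
time: 14.23
tool_pos: [0.5878, 0.1734, 0.0408]
eef_rot: [[-0.083, 0.997, 0.001], [0.997, 0.083, 0.0], [0.0, 0.001, -1.0]]
force: [0.7, 0.8, -0.6]
width: 0.022
grip_force: 70.6
```

```bash
python3 -m creep '{"translation":[[0,0,0.004],[0,0,0.006],[0,0,0.006]],"rotation":[[0,0,0],[0,0,0],[0,0,0]],"jaw":[-1,-1,-1]}'
python3 -m creep '{"translation":[[0,0,0],[0,0,0],[0,0,0],[0,0,0],[0,0,-0.05],[0,0,-0.2],[0,0,-0.4],[0,0,-0.6],[0,0,-0.8],[0,0,-0.8],[0,0,-0.8],[0,0,-0.8]],"rotation":[[0,0,0],[0,0,0],[0,0,0],[0,0,0],[0,0,0],[0,0,0],[0,0,0],[0,0,0],[0,0,0],[0,0,0],[0,0,0],[0,0,0]],"jaw":[0.3,0.3,0.3,0.3,0.3,0.3,0.3,0.3,0.3,0.3,0.3,0.3]}'
python3 - <<'E'
from h import *
import pickle
from bench import bot,vision
s=bot.get_state();print(np.round(s["tool_pos"],4),np.round(s["eef_rot"],4).tolist())
f=vision.grab_frame("wrist");pickle.dump(f,open("w5.pkl","wb"))
m=fmap(f,.052,[400,60],[680,440],1);cv2.imwrite("pics/w5.png",np.hstack([f["image"][:380],m])[:,:800,::-1])
m=fmap(f,.074,[400,220],[680,460],.5);h=cv2.cvtColor(m,cv2.COLOR_RGB2HSV);w=((h[...,1]<50)&(h[...,2]>140)).astype(np.uint8)
n,L,st,ce=cv2.connectedComponentsWithStats(w)
for i in range(1,n):
    if st[i,4]>3000:
        v,u=np.nonzero(L==i);P=np.c_[u*.5+400,v*.5+220];r=cv2.minAreaRect(P.astype(np.float32));print("mould74",st[i,4],np.round(r[0],1),np.round(r[1],1),r[2],P.min(0),P.max(0))
E
```

```text
time: 14.48
tool_pos: [0.5878, 0.1735, 0.0408]
eef_rot: [[-0.083, 0.997, 0.002], [0.997, 0.083, 0.0], [0.0, 0.002, -1.0]]
force: [-2.8, -1.0, 5.3]
width: 0.0221
grip_force: 71.6
time: 15.48
tool_pos: [0.5874, 0.1733, 0.1994]
eef_rot: [[-0.083, 0.997, 0.001], [0.997, 0.083, 0.0], [0.0, 0.001, -1.0]]
force: [0.5, -0.1, -0.4]
width: 0.0554
grip_force: 0.0
[0.5874 0.1733 0.1994] [[-0.0825, 0.9966, 0.0008], [0.9966, 0.0825, 0.0002], [0.0001, 0.0009, -1.0]]
mould74 6684 [557.8 236.8] [33.5 96.5] 90.0 [509.5 220. ] [606.  253.5]
mould74 36007 [518.3 312.5] [149.6  91.1] 7.869075298309326 [438.  257.5] [598.  347.5]
```

View pics/w5.png

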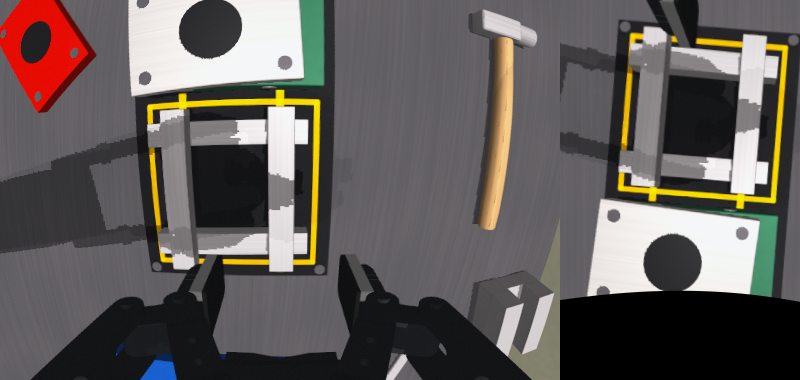

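The crib is good: the bars cover both lines, (180,190) and (281,190), inside the square and clear of the block. In the fixture frame the mould sits about 8 mm off in x and is turned 3.3°. I'll first nudge it sideways on the riser with two spread fingers, which squares it too, then push it along the bars.

```bash
python3 -m creep '{"translation":[[0.746,-0.818,0],[0.746,-0.818,0],[0.746,-0.818,0],[0.746,-0.818,0],[0.746,-0.818,0],[0.746,-0.818,0],[0.746,-0.818,0],[0.746,-0.818,0],[0.746,-0.818,0],[0.746,-0.818,0],[0.746,-0.818,0],[0.746,-0.818,0],[0.746,-0.818,0],[0.746,-0.818,0],[0.746,-0.818,0]],"rotation":[[0,0,-1],[0,0,-1],[0,0,-1],[0,0,-1],[0,0,-1],[0,0,-1],[0,0,-1],[0,0,-1],[0,0,-1],[0,0,-1],[0,0,-1],[0,0,-1],[0,0,-1],[0,0,-1],[0,0,-1]],"jaw":[0.3,0.3,0.3,0.3,0.3,0.3,0.3,0.3,0.3,0.3,0.3,0.3,0.3,0.3,0.3]}'
cat >> h.py <<'E'
MID=np.array([537.5,168.4]);TH=np.radians(4.6);RF=np.array([[np.cos(TH),-np.sin(TH)],[np.sin(TH),np.cos(TH)]])
def fix(p):return np.round((np.asarray(p)[...,:2]-MID)@RF,1)
def look(bot,vision,zt=.074):
    s=bot.get_state();p=np.array(s["tool_pos"])*1000;R=np.array(s["eef_rot"])
    print("tcp fix",fix(p),"z",p[2].round(1),"toolx ang fix",round(np.degrees(np.arctan2(R[1,0],R[0,0])-TH),2))
    for n in("top","scene"):
        f=vision.grab_frame(n)
        for c in comps(f,masks(f)["white"],zt,[.4,.1],[.68,.4],min_n=900):print(n,"px",c[0],"n",c[1],"rect fix",fix(c[2]),c[4],c[5],"ang",round(c[6]-np.degrees(TH),1),"z",c[7])
E
python3 - <<'E'
from h import *
from bench import bot,vision
look(bot,vision)
E
```

```text
time: 16.78
tool_pos: [0.4115, 0.3082, 0.1972]
eef_rot: [[-0.997, -0.08, -0.003], [-0.08, 0.997, -0.002], [0.003, -0.001, -1.0]]
force: [-0.1, -0.3, 0.7]
width: 0.0555
grip_force: 0.0
tcp fix [-114.4  149.4] z 197.2 toolx ang fix -180.01
top px [159. 217.] n 1626 rect fix [ -5.7 147.4] 149.2 99.8 ang 3.5 z 73.9
top px [215. 221.] n 1051 rect fix [-22.1  -2.1] 157.5 116.6 ang -88.7 z 36.6
scene px [391. 272.] n 1606 rect fix [ -9.4 150.4] 149.1 99.3 ang 3.4 z 75.2
```

```bash
python3 -m creep '{"translation":[[0,0,0.2],[0,0,0.4],[0,0,0.6],[0,0,0.7],[0,0,0.7],[0,0,0.7],[-0.04,0,0.7],[-0.07,0,0.7],[-0.09,0,0.7],[-0.1,0,0.7],[-0.11,0,0.7],[-0.12,0,0.7],[-0.13,0,0.7],[-0.13,0,0.7],[-0.13,0,0.7]],"rotation":[[0,0,0],[0,0,0],[0,0,0],[0,0,0],[0,0,0],[0,0,0],[0,0,0],[0,0,0],[0,0,0],[0,0,0],[0,0,0],[0,0,0],[0,0,0],[0,0,0],[0,0,0]],"jaw":[0.3,0.3,0.3,0.3,0.3,0.3,0.3,0.3,0.3,0.3,0.3,0.3,0.3,0.3,0.3]}'
python3 - <<'E'
from h import *
from bench import bot,vision
look(bot,vision)
f=vision.grab_frame("scene");cv2.imwrite("pics/s6.png",cv2.resize(f["image"][150:340,280:500],None,fx=3,fy=3)[...,::-1])
E
```

```text
time: 18.13
tool_pos: [0.4382, 0.3111, 0.0597]
eef_rot: [[-0.997, -0.083, 0.001], [-0.083, 0.997, 0.001], [-0.001, 0.001, -1.0]]
force: [-3.9, 0.9, 2.3]
width: 0.0556
grip_force: 1.6
tcp fix [-87.6 150.2] z 59.7 toolx ang fix -179.86
top px [162. 210.] n 1296 rect fix [  2.6 145.3] 147.8 99.3 ang 1.1 z 74.0
top px [215. 221.] n 1046 rect fix [-22.1  -2.1] 157.5 116.6 ang -88.7 z 36.4
scene px [389. 274.] n 1572 rect fix [ -1.7 148.9] 148.1 98.5 ang 0.9 z 75.2
```

View pics/s6.png

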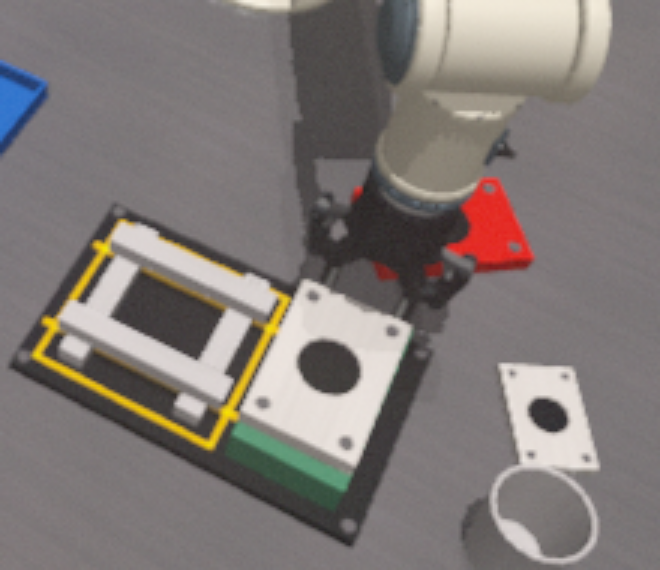

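The mould has moved to about x 0 and angle 0.9° (crop (330,365)). The crib is untouched. Next I'll go round to the far side.

```bash
python3 -m creep '{"translation":[[0.05,0,0],[0.13,0,0],[0.13,0,-0.2],[0.13,0,-0.4],[0.13,0,-0.55],[0.13,0,-0.55],[0.13,0,-0.55]],"rotation":[[0,0,0],[0,0,0],[0,0,0],[0,0,0],[0,0,0],[0,0,0],[0,0,0]],"jaw":[0.3,0.3,0.3,0.3,0.3,0.3,0.3]}'
python3 -m creep '{"translation":[[-0.57,0.36,0],[-0.57,0.36,0],[-0.57,0.36,0],[-0.57,0.36,0],[-0.57,0.36,0],[-0.57,0.36,0],[-0.57,0.36,0],[-0.57,0.36,0],[-0.57,0.36,0],[-0.57,0.36,0],[-0.57,0.36,0],[-0.57,0.36,0],[-0.57,0.36,0],[-0.57,0.36,0],[-0.57,0.36,0]],"rotation":[[0,0,1],[0,0,1],[0,0,1],[0,0,1],[0,0,1],[0,0,1],[0,0,1],[0,0,1],[0,0,1],[0,0,1],[0,0,1],[0,0,1],[0,0,1],[0,0,1],[0,0,1]],"jaw":[0.3,0.3,0.3,0.3,0.3,0.3,0.3,0.3,0.3,0.3,0.3,0.3,0.3,0.3,0.3]}'
python3 - <<'E'
from h import *
from bench import bot,vision
look(bot,vision)
E
```

```text
time: 18.87
tool_pos: [0.4129, 0.3088, 0.1716]
eef_rot: [[-0.997, -0.082, 0.005], [-0.082, 0.997, 0.003], [-0.005, 0.002, -1.0]]
force: [-0.6, -0.3, 0.1]
width: 0.056
grip_force: 0.0
time: 20.12
tool_pos: [0.5192, 0.3892, 0.167]
eef_rot: [[-0.085, 0.996, -0.002], [0.996, 0.085, -0.002], [-0.002, -0.002, -1.0]]
force: [0.3, 0.9, -0.3]
width: 0.0554
grip_force: 0.0
tcp fix [ -0.6 221.5] z 167.0 toolx ang fix 90.25
top px [162. 211.] n 1333 rect fix [  2.  145.2] 149.1 99.0 ang 1.0 z 73.8
top px [215. 221.] n 1044 rect fix [-23.5  -3.1] 157.0 115.6 ang -90.9 z 36.1
scene px [385. 275.] n 1313 rect fix [ -2.2 148.5] 149.2 98.0 ang 1.2 z 75.3
```

```bash
python3 -m creep '{"translation":[[0,0,0.2],[0,0,0.4],[0,0,0.55],[0,0,0.55],[0,0,0.55],[0,0,0.55]],"rotation":[[0,0,0],[0,0,0],[0,0,0],[0,0,0],[0,0,0],[0,0,0]],"jaw":[0.3,0.3,0.3,0.3,0.3,0.3]}'
python3 -m creep '{"translation":[[-0.03,0,0],[-0.05,0,0],[-0.07,0,0],[-0.1,0,0],[-0.13,0,0],[-0.16,0,0],[-0.19,0,0],[-0.22,0,0],[-0.25,0,0],[-0.28,0,0],[-0.31,0,0],[-0.34,0,0],[-0.37,0,0],[-0.4,0,0],[-0.43,0,0],[-0.46,0,0],[-0.48,0,0],[-0.5,0,0],[-0.5,0,0],[-0.5,0,0]],"rotation":[[0,0,0],[0,0,0],[0,0,0],[0,0,0],[0,0,0],[0,0,0],[0,0,0],[0,0,0],[0,0,0],[0,0,0],[0,0,0],[0,0,0],[0,0,0],[0,0,0],[0,0,0],[0,0,0],[0,0,0],[0,0,0],[0,0,0],[0,0,0]],"jaw":[0.3,0.3,0.3,0.3,0.3,0.3,0.3,0.3,0.3,0.3,0.3,0.3,0.3,0.3,0.3,0.3,0.3,0.3,0.3,0.3]}'
python3 - <<'E'
from h import *
from bench import bot,vision
look(bot,vision)
f=vision.grab_frame("scene");cv2.imwrite("pics/s7.png",cv2.resize(f["image"][150:340,260:480],None,fx=3,fy=3)[...,::-1])
E
```

```text
time: 20.72
tool_pos: [0.5205, 0.3902, 0.0613]
eef_rot: [[-0.083, 0.997, 0.002], [0.997, 0.083, 0.002], [0.001, 0.002, -1.0]]
force: [0.2, -0.3, 1.2]
width: 0.0554
grip_force: 0.0
time: 22.38
tool_pos: [0.5284, 0.2902, 0.06]
eef_rot: [[-0.082, 0.997, 0.002], [0.997, 0.082, 0.001], [0.001, 0.002, -1.0]]
force: [0.9, 3.5, 2.7]
width: 0.0552
grip_force: 1.5
tcp fix [  0.7 122.1] z 60.0 toolx ang fix 90.12
top px [130. 203.] n 1141 rect fix [ 40.9 224.3] 110.4 80.2 ang -68.8 z 440.0
top px [207. 210.] n 1657 rect fix [-0.3 14.9] 197.5 148.0 ang -93.9 z 71.2
scene px [340. 256.] n 1634 rect fix [-2.2 19.7] 182.5 148.2 ang -89.7 z 72.6
```

View pics/s7.png

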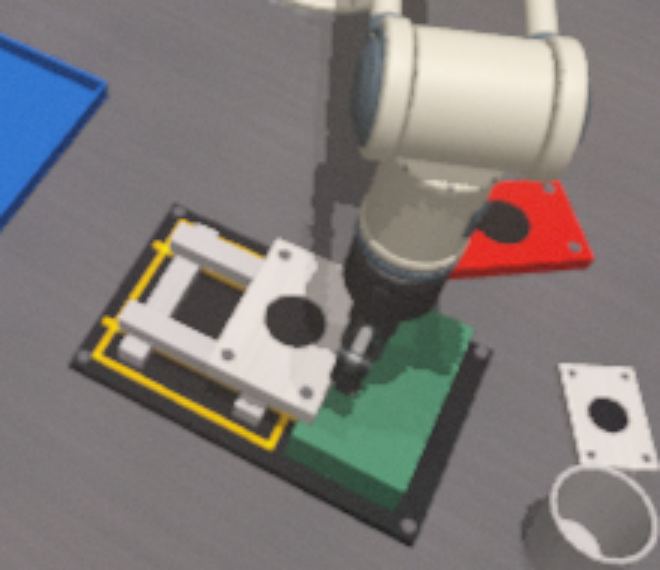

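The mould has slid onto the bars, square (crop (285,325)), and the bars haven't moved. I'll push on to just short of centre.

```bash
python3 -m creep '{"translation":[[-0.03,0,0],[-0.06,0,0],[-0.09,0,0],[-0.12,0,0],[-0.15,0,0],[-0.18,0,0],[-0.21,0,0],[-0.23,0,0],[-0.25,0,0],[-0.26,0,0],[-0.265,0,0],[-0.27,0,0],[-0.27,0,0],[-0.27,0,0]],"rotation":[[0,0,0],[0,0,0],[0,0,0],[0,0,0],[0,0,0],[0,0,0],[0,0,0],[0,0,0],[0,0,0],[0,0,0],[0,0,0],[0,0,0],[0,0,0],[0,0,0]],"jaw":[0.3,0.3,0.3,0.3,0.3,0.3,0.3,0.3,0.3,0.3,0.3,0.3,0.3,0.3]}'
python3 - <<'E'
from h import *
from bench import bot,vision
look(bot,vision)
for n in("top","scene"):
    f=vision.grab_frame(n);I=f["image"]
    # black disc of the mould: dark blob near mould centre
    g=cv2.cvtColor(I,cv2.COLOR_RGB2GRAY);m=(g<75).astype(np.uint8)
    k,L,st,ce=cv2.connectedComponentsWithStats(m)
    for i in range(1,k):
        w=fix(plane(f,ce[i],.072)[0]*1000)
        if st[i,4]>60 and abs(w).max()<40:print(n,"disc",ce[i].round(1),st[i],w)
E
```

```text
time: 23.7
tool_pos: [0.5322, 0.2362, 0.0588]
eef_rot: [[-0.083, 0.997, -0.0], [0.997, 0.083, -0.0], [-0.0, -0.0, -1.0]]
force: [-1.2, 3.9, 1.4]
width: 0.0552
grip_force: 2.0
tcp fix [ 0.2 68. ] z 58.8 toolx ang fix 90.14
top px [157. 200.] n 1144 rect fix [ 41.4 150.8] 109.4 80.3 ang -74.0 z 438.7
top px [223. 206.] n 1582 rect fix [ -2.  -16.3] 153.9 130.7 ang -0.4 z 70.4
scene px [329. 250.] n 1272 rect fix [-2.1 -7.1] 148.2 129.0 ang 0.3 z 72.6
top disc [210.5 210.6] [202 202  18  18 238] [-0.5  6.9]
scene disc [339.3 248. ] [330 241  19  15 231] [-2.8  8.4]
```

```bash
python3 -m creep '{"translation":[[-0.01,0,0],[-0.02,0,0],[-0.03,0,0],[-0.038,0,0],[-0.041,0,0],[-0.041,0,0],[-0.041,0,0],[-0.041,0,0]],"rotation":[[0,0,0],[0,0,0],[0,0,0],[0,0,0],[0,0,0],[0,0,0],[0,0,0],[0,0,0]],"jaw":[0.3,0.3,0.3,0.3,0.3,0.3,0.3,0.3]}'
python3 -m creep '{"translation":[[0.03,0,0],[0.1,0,0],[0.2,0,-0.1],[0.2,0,-0.4],[0.2,0,-0.7],[0.2,0,-0.8],[0.2,0,-0.8],[0.2,0,-0.8]],"rotation":[[0,0,0],[0,0,0],[0,0,0],[0,0,0],[0,0,0],[0,0,0],[0,0,0],[0,0,0]],"jaw":[0.3,0.3,0.3,0.3,0.3,0.3,0.3,0.3]}'
python3 -m creep '{"translation":[[-0.7,0,0],[-0.7,0,0],[-0.7,0,0],[-0.7,0,0],[-0.7,0,0],[-0.7,0,0],[-0.7,0,0]],"rotation":[[0,0,0],[0,0,0],[0,0,0],[0,0,0],[0,0,0],[0,0,0],[0,0,0]],"jaw":[0.3,0.3,0.3,0.3,0.3,0.3,0.3]}'
python3 - <<'E'
from h import *
import pickle
from bench import bot,vision
look(bot,vision)
for n in("top","scene"):
    f=vision.grab_frame(n);I=f["image"];g=cv2.cvtColor(I,cv2.COLOR_RGB2GRAY);k,L,st,ce=cv2.connectedComponentsWithStats((g<75).astype(np.uint8))
    for i in range(1,k):
        w=fix(plane(f,ce[i],.072)[0]*1000)
        if st[i,4]>60 and abs(w).max()<40:print(n,"disc",ce[i].round(1),w)
    y=masks(f)["yellow"];v,u=np.nonzero(y);Q=fix(plane(f,np.c_[u,v],.012)*1000);q=Q[(abs(Q)<105).all(1)];X,Y=q.T
    for nm,sel,a in(("x-",(abs(X+87)<8)&(abs(Y)<75),0),("x+",(abs(X-87)<8)&(abs(Y)<75),0),("y-",(abs(Y+87)<8)&(abs(X)<40),1),("y+",(abs(Y-87)<8)&(abs(X)<40),1)):print(n,nm,sel.sum(),q[sel][:,a].mean().round(1) if sel.any() else None)
f=vision.grab_frame("wrist");pickle.dump(f,open("w8.pkl","wb"))
m=fmap(f,.072,[400,40],[680,330],.5);h=cv2.cvtColor(m,cv2.COLOR_RGB2HSV);w=((h[...,1]<50)&(h[...,2]>130)).astype(np.uint8)
n,L,st,ce=cv2.connectedComponentsWithStats(w)
for i in range(1,n):
    if st[i,4]>3000:
        v,u=np.nonzero(L==i);P=np.c_[u*.5+400,v*.5+40];r=cv2.minAreaRect(P.astype(np.float32));print("wrist72",st[i,4],fix(r[0]),np.round(r[1],1),r[2]-4.6)
cv2.imwrite("pics/w8.png",np.hstack([f["image"],cv2.resize(fmap(f,.012,[420,40],[660,400],1),(240,360)).copy().__class__((0,240,3)) if 0 else np.pad(fmap(f,.012,[420,40],[660,400],1),((0,60),(0,0),(0,0)))])[...,::-1])
E
```

```text
time: 24.57
tool_pos: [0.5331, 0.2277, 0.0588]
eef_rot: [[-0.082, 0.997, -0.0], [0.997, 0.082, -0.001], [-0.001, -0.0, -1.0]]
force: [-0.6, 2.6, 0.3]
width: 0.0553
grip_force: 1.3
time: 25.23
tool_pos: [0.5313, 0.2694, 0.2257]
eef_rot: [[-0.083, 0.997, 0.01], [0.997, 0.083, 0.004], [0.003, 0.01, -1.0]]
force: [1.2, 0.6, 0.5]
width: 0.0555
grip_force: 0.0
time: 25.82
tool_pos: [0.541, 0.1293, 0.2179]
eef_rot: [[-0.083, 0.997, -0.002], [0.997, 0.083, 0.0], [0.0, -0.002, -1.0]]
force: [0.4, 0.5, 0.7]
width: 0.0557
grip_force: 0.0
tcp fix [  0.4 -39.2] z 217.9 toolx ang fix 90.16
top px [198. 186.] n 1622 rect fix [70.8 33.8] 131.0 95.8 ang -84.3 z 598.3
scene px [339. 258.] n 1307 rect fix [-1.3  5.6] 154.4 148.9 ang -89.7 z 71.9
top disc [221.1 219.7] [-28.3 -19.6]
top x- 36 -86.1
top x+ 0 None
top y- 70 -88.7
top y+ 18 84.7
scene disc [336.  246.4] [-2.8 -1.2]
scene x- 2 -93.0
scene x+ 169 85.0
scene y- 47 -86.7
scene y+ 83 87.9
wrist72 63439 [-1.6  3.5] [149.3 148.9] -0.1278697013854977
```

View pics/w8.png

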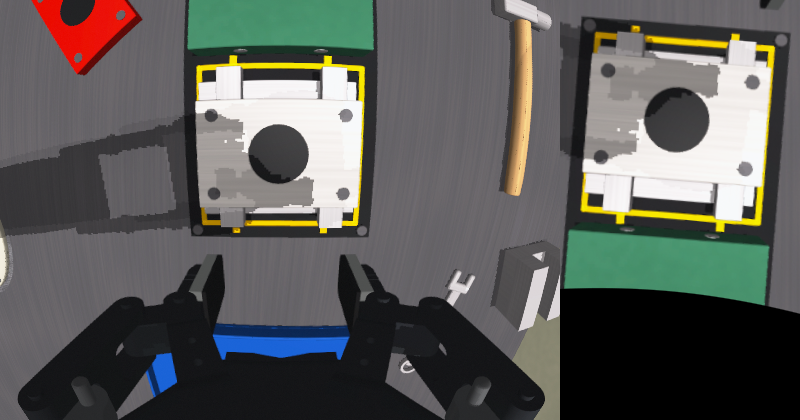

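The wrist view shows the mould lying square on both bars (disc at (278,154)), with the yellow square around it. I'll do one final numeric check of the mould and bars against the square from this picture.

Run:
```python
import pickle
from h import *
f=pickle.load(open("w8.pkl","rb"));s=.5
def mp(z):
    m=fmap(f,z,[400,40],[680,330],s);h=cv2.cvtColor(m,cv2.COLOR_RGB2HSV);v,u=np.mgrid[:m.shape[0],:m.shape[1]]
    return h,fix(np.stack([u*s+400,v*s+40],-1).reshape(-1,2)).reshape(*u.shape,2)
h,Q=mp(.012);y=(h[...,0]>20)&(h[...,0]<35)&(h[...,1]>150)&(h[...,2]>80);q=Q[y];X,Y=q.T
for nm,sel,a in(("x-",(abs(X+87)<8)&(abs(Y)<80),0),("x+",(abs(X-87)<8)&(abs(Y)<80),0),("y-",(abs(Y+87)<8)&(abs(X)<38),1),("y+",(abs(Y-87)<8)&(abs(X)<38),1),("stub -50",(abs(X+50)<10)&(Y>92),0),("stub +50",(abs(X-50)<10)&(Y>92),0)):print(nm,sel.sum(),q[sel][:,a].mean().round(2))
h,Q=mp(.072);d=(h[...,2]<90)&(np.hypot(*np.moveaxis(Q,-1,0))<35);print("disc",Q[d].mean(0),2*np.sqrt(d.sum()*s*s/np.pi))
w=(h[...,1]<50)&(h[...,2]>105)
X,Y=Q[...,0],Q[...,1]
def span(sel,a):v=Q[sel][:,a];return v.min(),v.max()
for c in(-30,0,30):print("mould x span at y",c,span(w&(abs(Y-c)<2)&(abs(X)<85),0))
for c in(-20,20,):print("mould y span at x",c,span(w&(abs(X-c)<2)&(abs(Y)<54),1))
h,Q=mp(.052);w=(h[...,1]<50)&(h[...,2]>95);X,Y=Q[...,0],Q[...,1]
for c in(-50,50):
    for yy in(66,74):
        print("bar",c,"x span y",yy,span(w&(abs(Y-yy)<2)&(abs(X-c)<22),0))
    print("  far end",span(w&(abs(X-c)<6)&(Y>60)&(Y<95),1),"near",span(w&(abs(X-c)<6)&(Y<-60)&(Y>-95),1))
```

```text
x- 704 -88.3
x+ 2307 88.31
y- 2369 -87.17
y+ 2199 86.98
stub -50 281 -50.35
stub +50 284 49.89
disc [-1.59131174 -1.85884685] 53.00980734949434
mould x span at y -30 (np.float64(-76.1), np.float64(72.8))
mould x span at y 0 (np.float64(-75.7), np.float64(72.9))
mould x span at y 30 (np.float64(-75.9), np.float64(72.8))
mould y span at x -20 (np.float64(-53.9), np.float64(53.9))
mould y span at x 20 (np.float64(-53.8), np.float64(53.8))
bar -50 x span y 66 (np.float64(-71.9), np.float64(-28.2))
bar -50 x span y 74 (np.float64(-61.1), np.float64(-36.5))
  far end (np.float64(60.1), np.float64(81.1)) near (np.float64(-94.9), np.float64(-60.1))
bar 50 x span y 66 (np.float64(28.3), np.float64(71.9))
bar 50 x span y 74 (np.float64(38.5), np.float64(63.5))
  far end (np.float64(60.1), np.float64(80.8)) near (np.float64(-94.9), np.float64(-60.1))
```

```bash
python3 -c "
from bench import bot
print(bot.close_job())"
```

```text
the job is handed in; nothing more can be done
None
```

The job is handed in at about 26 s of the 70 s allowed: both long bars lie over the yellow lines within about 1 mm, and the mould plate was slid onto them, square within 0.2° and within about 2.5 mm of centre; the robot is clear of everything.

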